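# Pack fragile glass pots in the cradle and bar them in

## Task

First lift the emptied carton off the packing cradle and drop it in the grey empties bin; then stand every glass pot that is on the bench upright in a cell of the cradle, one pot to a cell, lay the retaining bar across the cradle's two end posts, down in their notches with its grip upwards and about equally long at both ends, and last of all push the collection switch fully over, away from the robot. The pots are thin glass: hold them with a grip of 40 N at most, and never press down hard on one. Leave the other things on the bench where they are.

Things in the scene. Friction and masses are not known exactly. Their poses are not given: they have to be found in the camera images.
- cradle: Plywood packing cradle fixed to the bench, 90 x 340 mm, long along its y axis; origin at the centre of its underside, on the bench. Base 5 mm thick; on it, four square cells in a row along y, 66 mm wide inside along y and along x, with 4 mm walls whose tops are 14 mm above the bench. At y = +155 and -155 mm stands a post, 16 mm thick along y and 64 mm wide along x, with a notch in its top: notch 36 mm wide along x, notch floor 68 mm and cheeks 84 mm above the bench.
- cell0 (a point): Centre of the floor of cradle cell 0 (5 mm above the bench); cells are 70 mm apart along the cradle's y, axes as the cradle's.
- cell1 (a point): Centre of the floor of cradle cell 1 (5 mm above the bench); cells are 70 mm apart along the cradle's y, axes as the cradle's.
- cell2 (a point): Centre of the floor of cradle cell 2 (5 mm above the bench); cells are 70 mm apart along the cradle's y, axes as the cradle's.
- cell3 (a point): Centre of the floor of cradle cell 3 (5 mm above the bench); cells are 70 mm apart along the cradle's y, axes as the cradle's.
- seat (a point): Point midway between the two notches of the cradle at notch-floor height (68 mm above the bench), where the middle of the bar's underside belongs; axes as the cradle's.
- bar: Retaining bar, loose, 0.25 kg: flat aluminium bar 350 mm long (its y axis), 24 mm wide (x), 12 mm thick, with an upright black grip in its middle, 60 mm long along y, 18 mm across x, rising from 12 to 42 mm above the underside. Origin at the centre of the underside, z up through the grip. Starts lying on the bench, grip upwards.
- pot0: Fragile glass pot with a paper band, 54 mm in diameter, 44 mm tall, plus a metal lid 46 mm in diameter: 54 mm tall in all, 0.17 kg; origin at the centre of its underside, z up. Breaks under more than 95 N from the fingers, both sides of a squeeze added up: a grip of 40 N is safe, 50 N is not, 20 to 30 N carries it. Two to four pots are present, upright on the bench; they clear the seated bar by 9 mm.
- pot1: Fragile glass pot with a paper band, 54 mm in diameter, 44 mm tall, plus a metal lid 46 mm in diameter: 54 mm tall in all, 0.17 kg; origin at the centre of its underside, z up. Breaks under more than 95 N from the fingers, both sides of a squeeze added up: a grip of 40 N is safe, 50 N is not, 20 to 30 N carries it. Two to four pots are present, upright on the bench; they clear the seated bar by 9 mm.
- pot2: Fragile glass pot with a paper band, 54 mm in diameter, 44 mm tall, plus a metal lid 46 mm in diameter: 54 mm tall in all, 0.17 kg; origin at the centre of its underside, z up. Breaks under more than 95 N from the fingers, both sides of a squeeze added up: a grip of 40 N is safe, 50 N is not, 20 to 30 N carries it. Two to four pots are present, upright on the bench; they clear the seated bar by 9 mm.
- pot3: Fragile glass pot with a paper band, 54 mm in diameter, 44 mm tall, plus a metal lid 46 mm in diameter: 54 mm tall in all, 0.17 kg; origin at the centre of its underside, z up. Breaks under more than 95 N from the fingers, both sides of a squeeze added up: a grip of 40 N is safe, 50 N is not, 20 to 30 N carries it. Two to four pots are present, upright on the bench; they clear the seated bar by 9 mm.
- carton: Emptied small cardboard carton, rigid, open at the top, 55 mm across x, 110 mm along y, 40 mm tall, 3 mm walls, 0.06 kg; origin at the centre of its underside. Starts lying on the tops of the cradle's cell walls, long along the cradle.
- bin: Grey open-topped empties bin fixed to the bench, 190 mm (x) by 160 mm (y), 70 mm tall, 5 mm walls; origin at the centre of its underside.
- switch (a joint): Collection switch: black toggle lever on a small grey block. 0 = leaning towards the robot (about -x), grows as it swings over away from the robot to its stop at 1.0 rad; stays where it is left; light to move.
- switch_base: Fixed block of the collection switch, 70 mm (x) by 50 mm (y), 25 mm tall; origin at the centre of its underside, its x axis points the way the lever is to be pushed. The lever's hinge lies on its y direction, 22 mm above the origin; at joint value q the lever leans q - 0.5 rad from upright towards +x.
- switch_tip (a point): Centre of the black ball, 26 mm in diameter, at the free end of the switch's lever, 80 mm from its hinge.
- tape: Bystander: roll of clear packing tape lying flat, 84 mm in diameter, 45 mm tall, among the pots; origin at the centre of its underside.
- marker: Bystander: black marker pen 115 mm long, lying behind the cradle.
- cutter: Bystander: box cutter 150 mm long, 30 mm wide, lying to the right of the cradle.
Things that resemble listed ones, but are neither listed nor needed, are in the scene too. What is shaped like the carton but blue or purple is not meant.

How it is judged:
By the outcome, as a careful person would: the job done as asked, in the order asked, and still so for the second after the job is handed in, with the robot touching nothing.
Of pot0, pot1, pot2, pot3 only 2 to 4 are there at a start; the rules pass over those that are not, and their reading is None.
At some moment in a run one of pot0, pot1, pot2, pot3, bar may be knocked a few centimetres aside while the robot is not near it.
Once in a run the grip may slacken for a moment while it holds something.
It also fails if it takes over 210 s, if anything falls off the work surface, if the arm or the gripper's body presses on something with over 40 N, if the wrist force passes 120 N, or if a joint passes its speed limit or range.

## Robot

A 6-joint arm with a two-finger parallel gripper is mounted at the origin on the work surface. World frame = base frame: x ahead of the robot, y to its left, z up, the work surface at z = 0. Lengths are in mm, angles in rad, forces in N, time in s.
With the tool pointing down it reaches from about 400 to 925 mm from the base axis. Payload 12.5 kg.
Tool frame: the origin (TCP) lies on the centre line of the jaws, within the pads' length; the fingertips stand 8 mm ahead of it and the grasp point (between the pads) lies 11 mm behind it; z points along the fingers, x is the direction in which the jaws open and shut, and the axes are right-handed (so a half turn about z gives the same grasp; the last joint's range is limited). The gripper opens to 95 mm and grips with 3 to 60 N. Pads are 20 mm wide; open, the fingers measure 119 mm over their backs; the gripper's body (75 mm by 180 mm) begins 59 mm behind the grasp point.
Start: joints at [-1.241, 0.491, 1.559, -0, 1.092, -0.106], TCP at [263.859, -566.59, 222.661] pointing down, gripper open.
Joint ranges: [-3.1, 3.1], [-0.84, 2.19], [0.05, 2.79], [-1.13, 4.28], [0.06, 2.93], [-2.69, 2.69]. Speed limits (rad/s): [2.22, 2.22, 2.79, 3.14, 3.14, 3.14].

## Interface

Orientations are given as [roll, pitch, yaw] about the fixed x, y, z axes, in that order (R = Rz(yaw) Ry(pitch) Rx(roll)).
In Python, from cell import env gives the robot as it stands. The module is installed in compiled form; this text tells all that it offers.
- The arm moves only by the tool send_rows, never from a script. Its argument "moves" is a list that holds one entry, the list of rows, each a list of 6 numbers: the shift along the tool's x, y, z as a fraction of full scale, then the turn, a rotation vector about the tool's x, y, z as a fraction of full scale. A call has 1 to 12 rows; each row is the pose to reach, as a shift and turn from the pose commanded when the call began, along the tool's axes at that moment; what a row does not reach only later rows make up. Full scale, the value 1, is 0.3 m for a shift and 90 degrees for a turn. A row lasts 1/12 s, in which the tool goes at most 41.7 mm and 7.16 degrees, less where a joint would pass 70% of its speed; a pose out of reach is approached as far as the arm can. A call with a number of a shift or a turn outside -1 to 1 is refused whole. A call with a gripper value outside its range is refused whole. "grip" is the gripper's target within -1 to 1 (shut at 1, half-way at 0, fully open at -1), set as the call begins (left out, the last holds). The fingers move at their own pace and stop on an object; the grip force is fixed at half the most. Time passes only in rows, so rows that repeat a pose let the fingers close. It gives the time, the measured TCP pose, the force and the opening at its end, in the units of the state.
- env.state(): the state, without advancing time (a new reading comes with each control period).
- env.read_camera(name): name is "scene" or "top" or "wrist"; returns a dict with "image" (480x640x3 uint8, red, green, blue), "mtx" (3x3 intrinsics, pixels), "T" (4x4, takes a point from camera to world coordinates); the wrist camera has in their place "mount" (4x4, takes a point from camera to tool coordinates, whose origin is the TCP and whose axes are the tool frame's). Camera axes: x right, y up, looking along -z (the intrinsics and any distortion apply to the point x, -y, -z); pixel columns grow to the right and rows downward; lengths in mm; the calibration is good to about 2 mm. A picture is of the moment at which its call begins: read the wrist's pose just before it. There is no depth.
- env.job_done(): hands the job in, once; it reports no verdict.
Trained networks look in the newest picture that a camera, given by its name, has taken for a name from the list of things; names that differ only in an ending like _2 or _b are one class to them, and where a whole thing is asked for, a point or a joint stands for the part that bears it (a point fixed in the world has none). Each returns a list of dicts, best first, with "confidence" (0 to 1); they miss things now and then, are a little off and sometimes report something else, mostly with a low value. They report only what shows in the picture. A call takes as long as a camera call. They do not tell look-alikes from the thing itself.
- env.look_for(camera, thing): "xy" ([column, row] in pixels, amid what is visible of it).
- env.outline_of(camera, thing): "region" (480x640 bool, what is visible of it) and "xy" ([column, row] in pixels, amid what is visible of it).
The state is a dict: "t": time; "joints": joint angles; "qvel": joint speeds; "tau": joint torques, N m; "eef_pos": TCP position; "tcp_rot": TCP orientation; "ft_force": force on the tool from outside, world axes, zero at the start; "moment": the same for the moment, N m; "opening": opening from 0.0 (shut) to 1.0 (fully open).
Only numpy, scipy, OpenCV 4.12 (cv2) and the standard library are available. Lean on these libraries where they do the work, as an engineer would, in place of code of your own. Each camera call takes 0.05 s, during which the arm holds its last target. There are 200 camera calls.

## Working session

There is one attempt and no reset: what is moved stays moved. The work goes in short steps, Python scripts to look and compute and a tool call to move; the robot and the scene stay as the last step left them, time stands still between calls to the robot, and variables do not carry over. Pictures are saved under pics/ and viewed, about 12 in all and at most 16, crops included, and the job is handed in when it is done.

Besides the shell and the picture viewer there is one more tool, called after ">>>" as name(argument=value, ...) on one line, values as JSON. send_rows: Moves the arm, as the interface text tells. Its arguments: {"type":"object","properties":{"moves":{"type":"array","items":{"type":"array","items":{"type":"array","items":{"type":"number"}}}},"grip":{"type":"number"}},"required":["moves"]}

```bash
mkdir -p pics
cat > h.py <<'E'
import numpy as np, cv2
from scipy.spatial.transform import Rotation as R
from cell import env
def snap(cam,fn=None):
    s=env.state(); d=env.read_camera(cam)
    if 'T' in d: T=np.array(d['T'])
    else:
        W=np.eye(4); W[:3,:3]=R.from_euler('xyz',s['tcp_rot']).as_matrix(); W[:3,3]=s['eef_pos']; T=W@np.array(d['mount'])
    if fn: cv2.imwrite('pics/'+fn,d['image'][:,:,::-1])
    return d['image'],np.array(d['mtx']),T
def ray(K,T,px,z):
    u,v=px; c=np.array([(u-K[0,2])/K[0,0],-(v-K[1,2])/K[1,1],-1.])
    r=T[:3,:3]@c; o=T[:3,3]; return o+r*(z-o[2])/r[2]
def proj(K,T,P):
    p=np.linalg.inv(T)@np.append(P,1); return np.array([K[0,0]*p[0]/-p[2]+K[0,2],K[1,1]*-p[1]/-p[2]+K[1,2]])
E
python3 - <<'E'
from h import *
print(env.state())
for c in ['scene','top']:
    im,K,T=snap(c,c+'1.png'); print(c,K.round(1).tolist(),T.round(3).tolist())
    for n in ['cradle','bar','pot0','carton','bin','switch','switch_base','switch_tip','tape']:
        print(n,[(np.round(d['xy']).tolist(),round(d['confidence'],2),ray(K,T,d['xy'],{'pot0':40,'tape':45,'carton':45,'bin':40,'bar':12}.get(n,0)).round().tolist()) for d in env.look_for(c,n)])
d=env.read_camera('wrist'); print({k:np.round(v,3).tolist() for k,v in d.items() if k!='image'}, d.keys())
E
```

```text
{'t': 0.0, 'joints': array([-1.24059942e+00,  4.91538012e-01,  1.55949314e+00, -4.35441044e-05,
        1.09168908e+00, -1.05592420e-01]), 'qvel': array([-8.29947653e-04, -2.55622926e-06, -2.91775517e-03, -1.31850493e-03,
        1.86488525e-03,  1.23434095e-03]), 'tau': array([-6.22656007e-04, -6.12651515e+01, -2.58184361e+01,  6.92416937e-02,
        4.81639104e-02, -9.29601219e-05]), 'eef_pos': array([ 263.76116812, -566.33558888,  222.0600866 ]), 'tcp_rot': array([-3.14151221e+00,  1.12536932e-03, -1.13498686e+00]), 'ft_force': array([ 0.42642884, -0.78807652, -0.3061304 ]), 'moment': array([ 0.02605872, -0.01740138,  0.05864997]), 'opening': 0.9972496580329452}
scene [[440.3, 0.0, 323.3], [0.0, 440.3, 235.0], [0.0, 0.0, 1.0]] [[-0.262, -0.7, 0.665, 1240.309], [0.965, -0.198, 0.172, 150.564], [0.011, 0.687, 0.727, 857.125], [0.0, 0.0, 0.0, 1.0]]
cradle [([351.0, 282.0], 0.69, [589.0, 53.0, 0.0])]
bar [([458.0, 282.0], 0.58, [528.0, 304.0, 12.0])]
pot0 [([411.0, 247.0], 0.76, [473.0, 179.0, 40.0]), ([297.0, 219.0], 0.73, [455.0, -125.0, 40.0]), ([339.0, 225.0], 0.71, [446.0, -12.0
[... 1217 characters left out ...]
 -370.0, 40.0])]
switch [([141.0, 266.0], 0.39, [472.0, 453.0, 0.0])]
switch_base [([145.0, 260.0], 0.69, [490.0, 443.0, 0.0])]
switch_tip [([431.0, 262.0], 0.74, [496.0, -375.0, 0.0]), ([408.0, 197.0], 0.7, [689.0, -312.0, 0.0]), ([141.0, 264.0], 0.45, [477.0, 453.0, 0.0]), ([194.0, 261.0], 0.27, [488.0, 303.0, 0.0])]
tape [([264.0, 274.0], 0.87, [449.0, 99.0, 45.0]), ([322.0, 220.0], 0.54, [605.0, -61.0, 45.0]), ([280.0, 229.0], 0.28, [576.0, 57.0, 45.0])]
{'mtx': [[369.061, 0.0, 320.659], [0.0, 369.061, 244.062], [0.0, 0.0, 1.0]], 'mount': [[1.0, 0.0, -0.0, -1.177], [0.0, -0.968, -0.251, -70.435], [-0.0, 0.251, -0.968, -162.621], [0.0, 0.0, 0.0, 1.0]]} dict_keys(['image', 'mtx', 'mount'])
```

View pics/scene1.png

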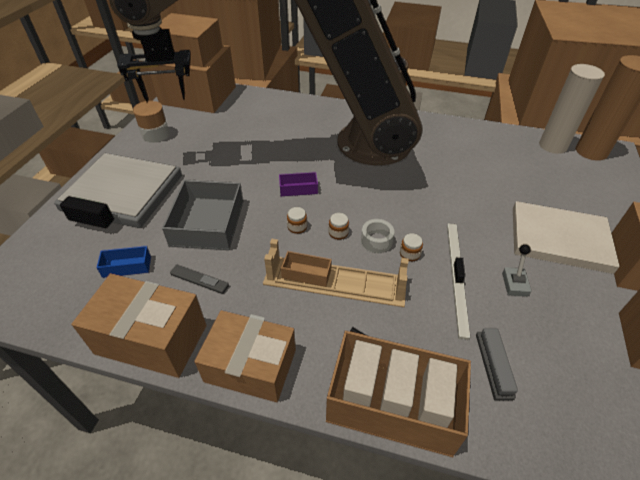

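View pics/top1.png

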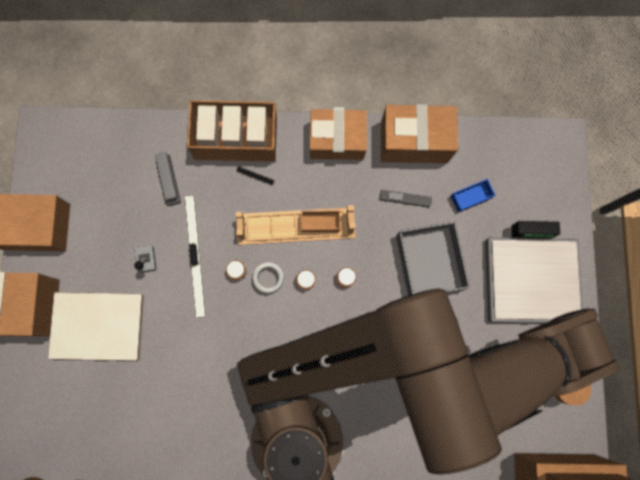

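Three pots are visible in the scene view, at (297,219), (339,225) and (411,247). The tape is at (377,233).

There are three carton-shaped things: purple (298,184), blue (125,262) and brown (306,266). The brown one fits, since it is on the cradle. I'll go above it and confirm with a close view.

```bash
cat >> h.py <<'E'
def plan(*tgts):
    "tgts: (x,y,z,yaw) -> fractions relative to present pose"
    s=env.state(); Rm=R.from_euler('xyz',s['tcp_rot'])
    print('now',s['eef_pos'].round(1),s['tcp_rot'].round(3),'t',round(s['t'],2),'open',round(s['opening'],3),'F',s['ft_force'].round(1))
    for x,y,z,yaw in tgts:
        d=Rm.inv().apply(np.array([x,y,z])-s['eef_pos']); w=(Rm.inv()*R.from_euler('xyz',[np.pi,0,yaw])).as_rotvec()
        print((d/300).round(3).tolist(),(w/(np.pi/2)).round(3).tolist(),'rows',round(np.linalg.norm(d)/41.7,1),round(np.degrees(np.linalg.norm(w))/7.16,1))
E
python3 -c "
from h import *
plan((264,-566,300,0.05),(420,-310,300,.05),(585,-40,300,.05))"
```

```text
now [ 263.9 -566.6  222.7] [ 3.142 -0.    -1.135] t 1.05 open 1.0 F [-0.3  0.1 -0. ]
[-0.002, -0.001, -0.258] [0.0, -0.0, -0.754] rows 1.9 9.5
[-0.556, -0.833, -0.258] [0.0, -0.0, -0.754] rows 7.4 9.5
[-1.139, -1.711, -0.258] [0.0, -0.0, -0.754] rows 14.9 9.5
```

>>> send_rows(moves=[[[0,0,-0.26,0,0,0],[0,0,-0.26,0,0,0],[-0.556,-0.833,-0.26,0,0,-0.754],[-0.556,-0.833,-0.26,0,0,-0.754],[-0.556,-0.833,-0.26,0,0,-0.754],[-0.556,-0.833,-0.26,0,0,-0.754],[-0.556,-0.833,-0.26,0,0,-0.754],[-0.556,-0.833,-0.26,0,0,-0.754],[-0.556,-0.833,-0.26,0,0,-0.754],[-0.556,-0.833,-0.26,0,0,-0.754],[-0.556,-0.833,-0.26,0,0,-0.754],[-0.556,-0.833,-0.26,0,0,-0.754]]], grip=-1)

```text
t: 2.05
eef_pos: [420.6, -308.8, 300.9]
tcp_rot: [3.141, -0.0, 0.059]
ft_force: [0.2, -0.3, 0.1]
opening: 0.997
```

```bash
python3 -c "
from h import *
plan((585,-40,300,.05))"
```

```text
now [ 420.6 -308.8  300.9] [ 3.141 -0.     0.059] t 2.05 open 0.997 F [ 0.2 -0.3  0.1]
[0.6, -0.862, 0.003] [0.0, -0.0, 0.006] rows 7.6 0.1
```

>>> send_rows(moves=[[[0.5,-0.862,0,0,0,0],[0.5,-0.862,0,0,0,0],[0.5,-0.862,0,0,0,0],[0.5,-0.862,0,0,0,0],[0.5,-0.862,0,0,0,0],[0.5,-0.862,0,0,0,0],[0.5,-0.862,0,0,0,0],[0.5,-0.862,0,0,0,0],[0.5,-0.862,0,0,0,0]]])

```text
t: 2.8
eef_pos: [557.7, -42.0, 300.4]
tcp_rot: [-3.142, 0.0, 0.053]
ft_force: [-0.5, -1.2, 0.1]
opening: 1.001
```

Run:
```python
from h import *
im,K,T=snap('wrist','w1.png')
for n,z in [('cradle',14),('carton',54),('pot0',54),('tape',45),('bar',12)]:
    for d in env.outline_of('wrist',n):
        reg=d['region'].astype(np.uint8); (c,wh,a)=cv2.minAreaRect(np.argwhere(reg)[:,::-1].astype(np.float32))
        print(n,np.round(d['xy']),round(d['confidence'],2),ray(K,T,d['xy'],z).round(1)[:2],'box',[ray(K,T,p,z).round(1)[:2].tolist() for p in cv2.boxPoints((c,wh,a))])
```

```text
cradle [354. 112.] 0.93 [590.  72.] box [[538.1, 182.7], [626.0, 187.3], [664.1, -177.1], [555.8, -182.9]]
carton [362. 220.] 0.83 [603.8 -45.7] box [[577.4, -109.4], [573.3, 3.2], [630.2, 4.7], [638.3, -107.9]]
carton [112. 279.] 0.69 [ 317.  -132.3] box [[258.9, -125.9], [327.1, -88.5], [365.8, -183.6], [294.4, -225.3]]
pot0 [242.  13.] 0.78 [469.7 154.3] box [[441.9, 163.9], [494.6, 166.7], [495.0, 142.1], [441.4, 139.3]]
pot0 [221. 182.] 0.74 [446.2 -12.2] box [[406.2, -6.6], [452.5, 25.6], [482.0, -16.4], [434.9, -50.3]]
pot0 [233. 269.] 0.71 [ 458.3 -111.6] box [[417.6, -121.4], [454.0, -76.4], [493.1, -109.5], [457.0, -156.3]]
tape [204.  76.] 0.81 [427.4  95.6] box [[380.4, 89.6], [440.1, 145.4], [507.4, 87.5], [447.6, 27.2]]
tape [272. 384.] 0.7 [ 506.3 -270.2] box [[398.1, -275.9], [573.4, -243.4], [579.3, -280.5], [400.5, -314.1]]
```

View pics/w1.png

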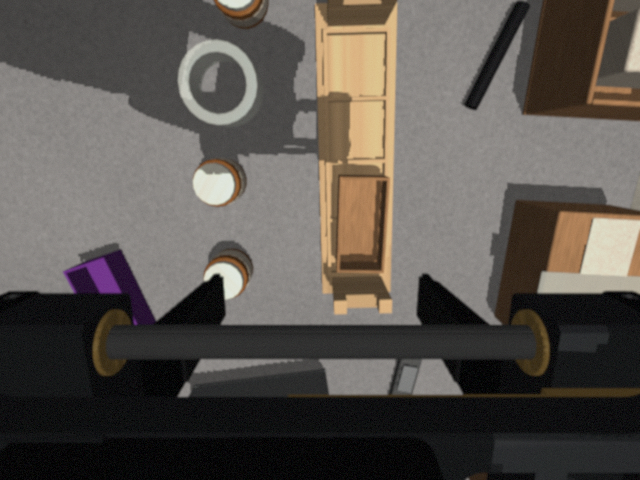

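The brown carton lies on the cradle, with its rim corners near (338,177), (387,175), (384,272) and (338,270). It is open, and the purple one at (110,285) is off the cradle. So the brown one is the right carton.

Run:
```python
from h import *
im,K,T=snap('wrist')
print('carton',[ray(K,T,p,54).round(1)[:2].tolist() for p in [(338,177),(387,175),(384,272),(338,270)]])
print('cradle z14 L/R',[ray(K,T,p,14).round(1)[:2].tolist() for p in [(316,30),(322,240),(396,30),(394,240)]])
print('div',[ray(K,T,p,14).round(1)[:2].tolist() for p in [(357,29),(357,98),(357,163)]])
print('post',[ray(K,T,p,84).round(1)[:2].tolist() for p in [(334,297),(392,293)]])
c=im[0:330,290:420]; cv2.imwrite('pics/c1.png',cv2.resize(c[:,:,::-1],None,fx=1.8,fy=1.8,interpolation=cv2.INTER_CUBIC))
im,K,T=snap('top'); c=im[190:260,220:370]; cv2.imwrite('pics/t1.png',cv2.resize(c[:,:,::-1],None,fx=5,fy=5,interpolation=cv2.INTER_CUBIC))
print(T.round(3).tolist())
a=cv2.imread('pics/c1.png');b=cv2.imread('pics/t1.png');b=cv2.resize(b,(560,262));o=np.zeros((600,800,3),np.uint8);o[:594,:234]=a[:594];o[:262,236:796]=b;cv2.imwrite('pics/j1.png',o)
```

```text
carton [[573.2, -3.8], [626.6, 0.9], [633.4, -110.6], [579.6, -110.7]]
cradle z14 L/R [[541.8, 150.5], [559.8, -85.5], [629.2, 154.6], [650.0, -81.2]]
div [[586.5, 153.6], [591.6, 83.1], [596.8, 10.8]]
post [[575.1, -132.2], [638.5, -124.5]]
[[0.016, 0.984, -0.176, 243.886], [-1.0, 0.018, 0.013, -13.85], [0.016, 0.176, 0.984, 1657.98], [0.0, 0.0, 0.0, 1.0]]
```

View pics/j1.png

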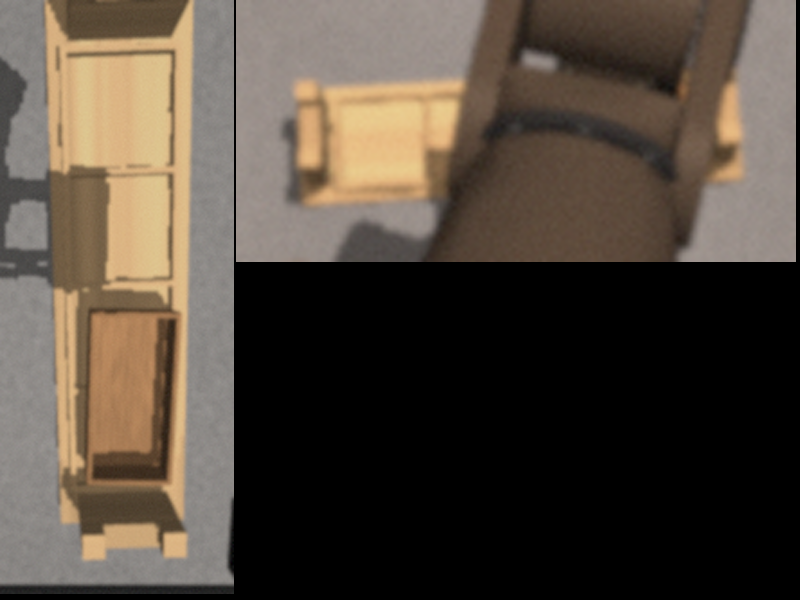

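The crop confirms the brown open carton on the cradle, at the end nearest the y− post. I'll grasp it at about (603,-56) with yaw 0.065.

```bash
python3 -c "
from h import *
plan((603,-56,130,.065),(603,-56,36,.065))"
```

```text
now [556.8 -45.2 300.8] [ 3.141 -0.     0.048] t 3.2 open 0.998 F [ 0.2  1.2 -0.2]
[0.152, 0.043, 0.569] [0.0, -0.0, -0.011] rows 4.3 0.1
[0.152, 0.043, 0.883] [0.0, -0.0, -0.011] rows 6.5 0.1
```

>>> send_rows(moves=[[[0.152,0.043,0.57,0,0,-0.01],[0.152,0.043,0.57,0,0,-0.01],[0.152,0.043,0.57,0,0,-0.01],[0.152,0.043,0.57,0,0,-0.01],[0.152,0.043,0.57,0,0,-0.01],[0.152,0.043,0.7,0,0,-0.01],[0.152,0.043,0.8,0,0,-0.01],[0.152,0.043,0.85,0,0,-0.01],[0.152,0.043,0.88,0,0,-0.01],[0.152,0.043,0.88,0,0,-0.01],[0.152,0.043,0.88,0,0,-0.01]]])

```text
t: 4.12
eef_pos: [603.7, -55.1, 37.9]
tcp_rot: [3.141, -0.001, 0.065]
ft_force: [-0.0, 0.0, 0.9]
opening: 1.001
```

>>> send_rows(moves=[[[0,0,0,0,0,0],[0,0,0,0,0,0],[0,0,0,0,0,0],[0,0,0,0,0,0],[0,0,0,0,0,0],[0,0,0,0,0,0],[0,0,0,0,0,0],[0,0,0,0,0,0],[0,0,-0.2,0,0,0],[0,0,-0.4,0,0,0],[0,0,-0.5,0,0,0],[0,0,-0.5,0,0,0]]], grip=1)

```text
t: 5.12
eef_pos: [603.9, -54.9, 190.7]
tcp_rot: [3.141, -0.003, 0.065]
ft_force: [-0.2, -0.5, 0.2]
opening: 0.58
```

Run:
```python
from h import *
plan((500,-300,186,.065),(500,-362,186,.065),(500,-362,130,.065))
im,K,T=snap('top','t2.png')
for n in ['bin','pot0','bar']:
    for d in env.look_for('top',n): print(n,np.round(d['xy']),round(d['confidence'],2),ray(K,T,d['xy'],{'pot0':50,'bar':12,'bin':70}[n]).round())
c=np.vstack([im[205:315,380:490]]); cv2.imwrite('pics/b2.png',cv2.resize(c[:,:,::-1],None,fx=4,fy=4))
```

```text
now [603.9 -54.9 190.7] [ 3.141e+00 -3.000e-03  6.500e-02] t 5.12 open 0.58 F [-0.2 -0.5  0.2]
[-0.399, 0.793, 0.015] [0.001, -0.002, 0.0] rows 6.4 0.0
[-0.412, 0.999, 0.015] [0.001, -0.002, 0.0] rows 7.8 0.0
[-0.413, 0.999, 0.202] [0.001, -0.002, 0.0] rows 7.9 0.0
bin [430. 265.] 0.77 [ 479. -358.   70.]
pot0 [345. 279.] 0.63 [ 438. -126.   50.]
pot0 [238. 263.] 0.61 [478. 173.  50.]
bar [194. 231.] 0.72 [573. 305.  12.]
```

View pics/b2.png

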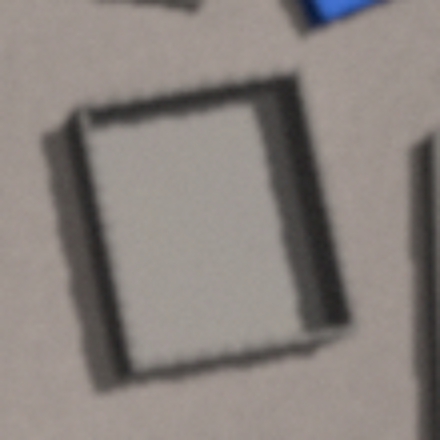

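The bin rim corners are at about (399,232), (454,224), (467,286) and (411,300) in the top view. That puts its centre near (490,-366) with yaw about 0.2, and the bin is empty.

>>> send_rows(moves=[[[-0.445,1.0,0.015,0,0,-0.09],[-0.445,1.0,0.015,0,0,-0.09],[-0.445,1.0,0.015,0,0,-0.09],[-0.445,1.0,0.015,0,0,-0.09],[-0.445,1.0,0.015,0,0,-0.09],[-0.445,1.0,0.015,0,0,-0.09],[-0.445,1.0,0.015,0,0,-0.09],[-0.445,1.0,0.015,0,0,-0.09],[-0.445,1.0,0.015,0,0,-0.09],[-0.445,1.0,0.15,0,0,-0.09],[-0.445,1.0,0.3,0,0,-0.09],[-0.445,1.0,0.3,0,0,-0.09]]])

```text
t: 6.32
eef_pos: [486.4, -360.4, 89.0]
tcp_rot: [-3.132, 0.007, 0.206]
ft_force: [-0.7, 1.2, -0.9]
opening: 0.575
```

```bash
python3 -c "
from h import *
plan((490,-366,75,.2))"
```

```text
now [ 486.4 -360.4   89. ] [-3.132  0.007  0.206] t 6.32 open 0.575 F [-0.7  1.2 -0.9]
[0.008, 0.021, 0.046] [-0.006, 0.004, 0.004] rows 0.4 0.1
```

>>> send_rows(moves=[[[0.01,0.015,0.06,0,0,0],[0.01,0.015,0.06,0,0,0]]])

```text
t: 6.48
eef_pos: [492.8, -365.9, 76.0]
tcp_rot: [-3.138, 0.003, 0.207]
ft_force: [-0.5, 0.3, -1.3]
opening: 0.575
```

>>> send_rows(moves=[[[0,0,0,0,0,0],[0,0,0,0,0,0],[0,0,0,0,0,0],[0,0,0,0,0,0],[0,0,-0.2,0,0,0],[0,0,-0.4,0,0,0],[0,0,-0.7,0,0,0],[0,0,-0.7,0,0,0],[0.25,-0.9,-0.7,0,0,0.09],[0.25,-0.9,-0.7,0,0,0.09],[0.25,-0.9,-0.7,0,0,0.09],[0.25,-0.9,-0.7,0,0,0.09]]], grip=-1)

```text
t: 7.48
eef_pos: [503.4, -200.6, 272.1]
tcp_rot: [3.141, -0.001, 0.064]
ft_force: [0.8, -0.2, 0.7]
opening: 0.999
```

Run:
```python
from h import *
im,K,T=snap('top')
for d in env.look_for('top','carton'): print(np.round(d['xy']),round(d['confidence'],2),ray(K,T,d['xy'],20).round())
plan((555,-20,300,.075))
```

```text
[475. 195.] 0.89 [ 694. -503.   20.]
[432. 263.] 0.64 [ 492. -374.   20.]
now [ 504.  -197.7  273.1] [ 3.141e+00 -3.000e-03  6.900e-02] t 7.58 open 1.001 F [ 0.7  0.2 -0.4]
[0.211, -0.579, -0.09] [0.0, -0.002, -0.004] rows 4.5 0.1
```

>>> send_rows(moves=[[[0.1,-0.38,-0.35,0,0,0],[0.1,-0.38,-0.35,0,0,0],[0.1,-0.38,-0.35,0,0,0],[0.1,-0.38,-0.35,0,0,0],[0.1,-0.38,-0.35,0,0,0],[0.1,-0.38,-0.35,0,0,0]]])

```text
t: 8.08
eef_pos: [526.6, -86.0, 377.1]
tcp_rot: [3.14, -0.003, 0.067]
ft_force: [-0.2, -0.5, -0.0]
opening: 1.0
```

```bash
cat > look.py <<'E'
from h import *
import sys
im,K,T=snap('wrist',sys.argv[1])
plan()
for n,z in [('pot0',54),('tape',45)]:
    for d in env.outline_of('wrist',n):
        (c,r)=cv2.minEnclosingCircle(np.argwhere(d['region'])[:,::-1].astype(np.float32))
        print(n,np.round(d['xy']),round(d['confidence'],2),ray(K,T,d['xy'],z-14).round(1)[:2],'circ',np.round(c),round(r))
# lids: bright ellipses
m=(im.min(2)>150).astype(np.uint8)
for c in cv2.findContours(m,cv2.RETR_EXTERNAL,cv2.CHAIN_APPROX_NONE)[0]:
    if cv2.contourArea(c)>300:
        (cx,cy),r=cv2.minEnclosingCircle(c); P=ray(K,T,(cx,cy),54); Q=ray(K,T,(cx+r,cy),54)
        print('lid?',round(cx),round(cy),P.round(1)[:2],'r mm',round(np.linalg.norm(P-Q),1),'fill',round(cv2.contourArea(c)/(np.pi*r*r),2))
E
python3 look.py w2.png
```

```text
now [526.2 -86.7 375.8] [ 3.141 -0.     0.066] t 8.13 open 1.0 F [-0.4 -0.1 -0.9]
pot0 [261. 226.] 0.93 [ 446.7 -124.7] circ [262. 227.] 22
pot0 [284.   5.] 0.83 [467.4 147.5] circ [284.   1.] 16
pot0 [259. 144.] 0.82 [441.  -15.5] circ [257. 144.] 22
tape [251.  42.] 0.76 [427.  106.4] circ [262.  56.] 41
tape [405. 366.] 0.38 [ 675.3 -333.9] circ [405. 338.] 45
lid? 259 230 [ 446.5 -127.5] r mm 22.7 fill 0.92
lid? 585 221 [882.8 -86. ] r mm 74.5 fill 0.42
lid? 254 150 [438.2 -22.9] r mm 19.9 fill 0.39
lid? 262 54 [444.1  89.8] r mm 44.2 fill 0.87
lid? 627 24 [872.6 151. ] r mm 31.3 fill 0.52
```

View pics/w2.png

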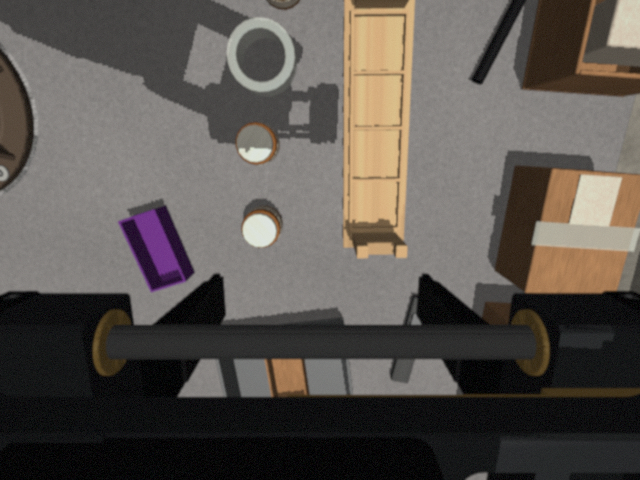

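Run:
```python
from h import *
from scipy.optimize import least_squares
im,K,T=snap('wrist')
obs=[((379,16),(0,140,14)),((379,71),(0,70,14)),((377.5,126),(0,0,14)),((376,178.5),(0,-70,14)),((381.5,251),(0,-155,84)),((345,100),(-45,None,5)),((409,100),(45,None,10)),((345.5,200),(-45,None,5)),((406.5,200),(45,None,10))]
def f(p):
    r=[]
    for (px,(a,b,z)) in obs:
        w=ray(K,T,px,z)[:2]-p[:2]; c,s=np.cos(p[2]),np.sin(p[2]); l=(c*w[0]+s*w[1],-s*w[0]+c*w[1])
        r.append(l[0]-a); 
        if b is not None: r.append(l[1]-b)
    return r
q=least_squares(f,[596,17,.07],loss='soft_l1'); print(q.x.round(3),np.round(f(q.x),1))
c=im[0:270,330:430].copy(); cv2.imwrite('pics/c2.png',cv2.resize(c[:,:,::-1],None,fx=2.2,fy=2.2,interpolation=cv2.INTER_CUBIC))
p=q.x; Rz=np.array([[np.cos(p[2]),-np.sin(p[2])],[np.sin(p[2]),np.cos(p[2])]])
for i,y in enumerate([-105,-35,35,105]): print('y',y,(Rz@[0,y]+p[:2]).round(1))
x,y=446.5,-126
plan((446.5,-126.5,150,.07),(446.5,-126.5,25,.07))
```

```text
[5.95026e+02 1.68420e+01 7.90000e-02] [-0.9 -6.5  0.7 -0.5  0.3  1.  -0.1  0.9 -1.2  0.   1.9 -2.7  2.8 -0.2]
y -105 [603.3 -87.8]
y -35 [597.8 -18. ]
y 35 [592.3  51.7]
y 105 [586.7 121.5]
now [526.1 -87.6 374.7] [-3.141e+00  2.000e-03  6.400e-02] t 8.28 open 0.999 F [ 0.4 -0.9 -0.4]
[-0.272, 0.113, 0.75] [-0.0, 0.001, -0.004] rows 5.8 0.1
[-0.271, 0.113, 1.166] [-0.0, 0.001, -0.004] rows 8.7 0.1
```

View pics/c2.png

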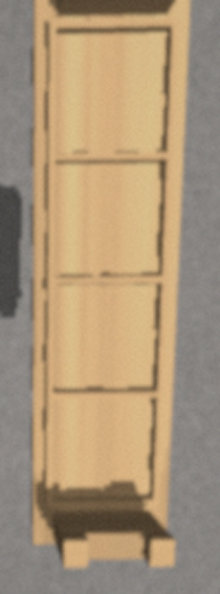

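The empty cradle is clear, and the fit gives (595,17) with yaw 0.079. The pots are at about (446,-126), (440,-19) and (467,155+). I'll start with pot A.

>>> send_rows(moves=[[[-0.271,0.113,0.75,0,0,0],[-0.271,0.113,0.75,0,0,0],[-0.271,0.113,0.75,0,0,0],[-0.271,0.113,0.75,0,0,0],[-0.271,0.113,0.75,0,0,0],[-0.271,0.113,0.75,0,0,0],[-0.271,0.113,0.75,0,0,0],[-0.271,0.113,0.85,0,0,0],[-0.271,0.113,0.95,0,0,0],[-0.271,0.113,1.0,0,0,0],[-0.271,0.113,1.0,0,0,0],[-0.271,0.113,1.0,0,0,0]]])

```text
t: 9.28
eef_pos: [448.3, -126.1, 76.4]
tcp_rot: [-3.141, 0.0, 0.064]
ft_force: [0.1, 1.0, 0.1]
opening: 1.001
```

Run:
```python
from h import *
im,K,T=snap('wrist')
for d in env.outline_of('wrist','pot0'): print(np.round(d['xy']),round(d['confidence'],2),ray(K,T,d['xy'],40).round(1)[:2])
plan((446.5,-126.5,24,.079))
```

```text
[316.  62.] 0.91 [438.6 -13.8]
[319. 276.] 0.72 [ 447. -125.]
now [ 448.6 -126.2   77.2] [ 3.141e+00 -2.000e-03  6.500e-02] t 9.38 open 1.002 F [ 0.3 -0.1 -0.5]
[-0.007, 0.001, 0.177] [0.001, -0.001, -0.009] rows 1.3 0.1
```

>>> send_rows(moves=[[[-0.006,0,0.08,0,0,-0.009],[-0.006,0,0.14,0,0,-0.009],[-0.006,0,0.177,0,0,-0.009],[-0.006,0,0.177,0,0,-0.009],[-0.006,0,0.177,0,0,-0.009]]])

```text
t: 9.8
eef_pos: [446.3, -126.0, 23.6]
tcp_rot: [3.141, -0.001, 0.079]
ft_force: [-0.5, 0.3, -0.2]
opening: 0.997
```

>>> send_rows(moves=[[[0,0,0,0,0,0],[0,0,0,0,0,0],[0,0,0,0,0,0],[0,0,0,0,0,0],[0,0,0,0,0,0],[0,0,0,0,0,0],[0,0,0,0,0,0],[0,0,0,0,0,0],[0,0,-0.1,0,0,0],[0,0,-0.2,0,0,0],[0,0,-0.3,0,0,0],[0,0,-0.3,0,0,0]]], grip=1)

```text
t: 10.8
eef_pos: [447.3, -126.4, 116.7]
tcp_rot: [3.139, -0.005, 0.079]
ft_force: [0.5, -0.6, -0.9]
opening: 0.561
```

```bash
python3 -c "
from h import *
plan((597.8,-18,115,.079),(597.8,-18,31,.079))"
```

```text
now [ 447.3 -126.4  116.7] [ 3.139 -0.005  0.079] t 10.8 open 0.561 F [ 0.5 -0.6 -0.9]
[0.529, -0.32, 0.008] [0.002, -0.003, 0.0] rows 4.4 0.0
[0.527, -0.321, 0.288] [0.002, -0.003, 0.0] rows 4.9 0.0
```

>>> send_rows(moves=[[[0.529,-0.32,0,0,0,0],[0.529,-0.32,0,0,0,0],[0.529,-0.32,0,0,0,0],[0.529,-0.32,0,0,0,0],[0.529,-0.32,0,0,0,0],[0.529,-0.32,0,0,0,0],[0.529,-0.32,0.1,0,0,0],[0.529,-0.32,0.18,0,0,0],[0.528,-0.32,0.23,0,0,0],[0.528,-0.32,0.23,0,0,0]]])

```text
t: 11.63
eef_pos: [593.7, -17.7, 40.1]
tcp_rot: [-3.14, 0.006, 0.079]
ft_force: [-0.9, -0.6, -0.8]
opening: 0.564
```

Run:
```python
from h import *
im,K,T=snap('wrist')
plan((597.8,-18,30,.079))
for d in env.outline_of('wrist','pot0'): print(np.round(d['xy']),round(d['confidence'],2),ray(K,T,d['xy'],env.state()['eef_pos'][2]+16).round(1)[:2],ray(K,T,d['xy'],40).round(1)[:2])
```

```text
now [594.7 -17.8  42. ] [-3.141  0.004  0.079] t 11.68 open 0.562 F [-0.3 -0.4 -0.3]
[0.011, 0.001, 0.04] [-0.0, 0.002, -0.0] rows 0.3 0.0
[322. 301.] 0.75 [593.4  -8.2] [594.1 -16.5]
[ 44. 250.] 0.71 [479.1   4.6] [464.4  -1.9]
```

>>> send_rows(moves=[[[0.011,0,0.0,0,0,0],[0.011,0,0.02,0,0,0],[0.011,0,0.04,0,0,0],[0.011,0,0.04,0,0,0],[0.011,0,0.04,0,0,0]]])

```text
t: 12.15
eef_pos: [599.2, -17.3, 31.5]
tcp_rot: [3.142, 0.0, 0.079]
ft_force: [0.5, -0.1, -2.0]
opening: 0.56
```

```bash
python3 -c "
from h import *
plan((597.8,-18,29,.079))"
```

```text
now [599.2 -17.3  31.5] [3.142 0.    0.079] t 12.15 open 0.56 F [ 0.5 -0.1 -2. ]
[-0.005, 0.002, 0.008] [0.0, 0.0, 0.0] rows 0.1 0.0
```

>>> send_rows(moves=[[[-0.004,0,0.006,0,0,0],[-0.004,0,0.006,0,0,0]]])

```text
t: 12.32
eef_pos: [597.9, -17.4, 29.7]
tcp_rot: [3.142, 0.0, 0.079]
ft_force: [-0.2, -0.3, -1.8]
opening: 0.562
```

>>> send_rows(moves=[[[0,0,0,0,0,0],[0,0,0,0,0,0],[0,0,0,0,0,0],[0,0,0,0,0,0],[0,0,-0.1,0,0,0],[0,0,-0.25,0,0,0],[0,0,-0.4,0,0,0],[-0.525,-0.04,-0.4,0,0,0],[-0.525,-0.04,-0.4,0,0,0],[-0.525,-0.04,-0.4,0,0,0],[-0.525,-0.04,-0.4,0,0,0],[-0.525,-0.04,-0.4,0,0,0]]], grip=-1)

```text
t: 13.32
eef_pos: [434.5, -17.3, 150.2]
tcp_rot: [-3.141, 0.003, 0.079]
ft_force: [1.7, -0.1, 0.6]
opening: 1.001
```

```bash
python3 look.py w3.png
```

```text
now [438.  -17.8 150.5] [3.142 0.    0.079] t 13.37 open 0.996 F [0.1 0.4 0.9]
pot0 [528. 258.] 0.91 [593.9 -14.9] circ [529. 262.] 50
pot0 [329. 236.] 0.63 [439.6 -10. ] circ [326. 239.] 38
tape [357.  66.] 0.88 [449.1 111.4] circ [345.  93.] 65
lid? 547 271 [601.4 -19.9] r mm 24.3 fill 0.75
lid? 326 246 [437.7 -14.1] r mm 22.4 fill 0.8
lid? 343 92 [440.1  90.6] r mm 42.8 fill 0.9
```

View pics/w3.png

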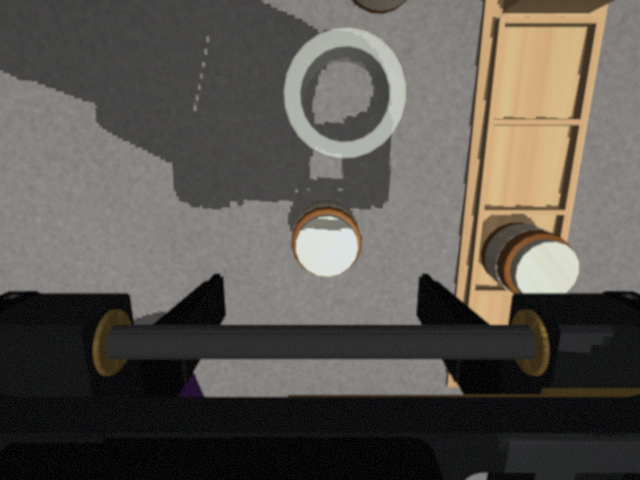

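Pot A stands upright in its cell, with its lid at (547,271). The pot B lid at (326,244) gives (438,-15).

```bash
python3 -c "
from h import *
plan((438,-15,70,.079),(438,-15,24,.079))"
```

```text
now [441.1 -18.1 150.4] [ 3.141e+00 -2.000e-03  7.900e-02] t 13.47 open 0.998 F [-0.6 -0.3  1. ]
[-0.01, -0.011, 0.268] [0.0, -0.001, -0.0] rows 1.9 0.0
[-0.01, -0.011, 0.421] [0.0, -0.001, -0.0] rows 3.0 0.0
```

>>> send_rows(moves=[[[-0.008,-0.01,0.1,0,0,0],[-0.008,-0.01,0.2,0,0,0],[-0.008,-0.01,0.3,0,0,0],[-0.008,-0.01,0.38,0,0,0],[-0.008,-0.01,0.421,0,0,0],[-0.008,-0.01,0.421,0,0,0],[-0.008,-0.01,0.421,0,0,0]]])

```text
t: 14.05
eef_pos: [438.3, -15.2, 22.9]
tcp_rot: [-3.141, 0.001, 0.079]
ft_force: [0.4, 0.2, 0.5]
opening: 1.0
```

>>> send_rows(moves=[[[0,0,0,0,0,0],[0,0,0,0,0,0],[0,0,0,0,0,0],[0,0,0,0,0,0],[0,0,0,0,0,0],[0,0,0,0,0,0],[0,0,0,0,0,0],[0,0,0,0,0,0],[0,0,-0.1,0,0,0],[0,0,-0.2,0,0,0],[0,0,-0.3,0,0,0],[0,0,-0.3,0,0,0]]], grip=1)

```text
t: 15.05
eef_pos: [439.1, -15.3, 117.5]
tcp_rot: [3.14, -0.006, 0.079]
ft_force: [1.5, 0.0, 0.3]
opening: 0.561
```

```bash
python3 -c "
from h import *
plan((592.3,51.7,115,.079),(592.3,51.7,31,.079))"
```

```text
now [439.1 -15.3 117.5] [ 3.14  -0.006  0.079] t 15.05 open 0.561 F [1.5 0.  0.3]
[0.527, -0.182, 0.011] [0.001, -0.004, 0.0] rows 4.0 0.0
[0.525, -0.183, 0.291] [0.001, -0.004, 0.0] rows 4.5 0.0
```

>>> send_rows(moves=[[[0.53,-0.182,0,0,0,0],[0.53,-0.182,0,0,0,0],[0.53,-0.182,0,0,0,0],[0.53,-0.182,0,0,0,0],[0.53,-0.182,0,0,0,0],[0.53,-0.182,0,0,0,0],[0.53,-0.182,0.1,0,0,0],[0.53,-0.182,0.18,0,0,0],[0.53,-0.182,0.24,0,0,0],[0.53,-0.182,0.265,0,0,0],[0.53,-0.182,0.265,0,0,0],[0.53,-0.182,0.265,0,0,0]]])

```text
t: 16.05
eef_pos: [591.4, 51.6, 34.3]
tcp_rot: [3.142, 0.001, 0.079]
ft_force: [-0.0, -0.1, -0.4]
opening: 0.562
```

```bash
python3 -c "
from h import *
plan((592.3,51.7,29,.079))"
```

```text
now [591.4  51.6  34.3] [3.142e+00 1.000e-03 7.900e-02] t 16.05 open 0.562 F [-0.  -0.1 -0.4]
[0.003, -0.0, 0.018] [0.0, 0.0, -0.0] rows 0.1 0.0
```

>>> send_rows(moves=[[[0.002,0,0.015,0,0,0],[0.002,0,0.015,0,0,0],[0.002,0,0.015,0,0,0]]])

```text
t: 16.3
eef_pos: [592.6, 51.9, 30.2]
tcp_rot: [3.141, -0.001, 0.079]
ft_force: [0.5, -0.3, -1.5]
opening: 0.562
```

>>> send_rows(moves=[[[0,0,0,0,0,0],[0,0,0,0,0,0],[0,0,0,0,0,0],[0,0,0,0,0,0],[0,0,-0.1,0,0,0],[0,0,-0.25,0,0,0],[0,0,-0.4,0,0,0],[-0.396,-0.359,-0.45,0,0,0],[-0.396,-0.359,-0.45,0,0,0],[-0.396,-0.359,-0.45,0,0,0],[-0.396,-0.359,-0.45,0,0,0],[-0.396,-0.359,-0.45,0,0,0]]], grip=-1)

```text
t: 17.3
eef_pos: [460.9, 152.4, 165.6]
tcp_rot: [-3.141, 0.001, 0.082]
ft_force: [1.9, 0.2, 0.4]
opening: 0.997
```

>>> send_rows(moves=[[[0,0,0,0,0,0],[0,0,0,0,0,0]]])

```text
t: 17.47
eef_pos: [466.0, 149.9, 164.8]
tcp_rot: [3.142, -0.001, 0.08]
ft_force: [-0.0, 0.4, 0.6]
opening: 0.998
```

```bash
python3 look.py w4.png
```

```text
now [466.3 149.6 164.6] [ 3.141e+00 -1.000e-03  7.900e-02] t 17.52 open 1.004 F [-0.2  0.6 -0.8]
pot0 [443. 375.] 0.64 [583.9  36.2] circ [442. 377.] 26
pot0 [316. 202.] 0.56 [459.9 180.4] circ [317. 200.] 35
pot0 [432. 390.] 0.51 [576.4  20. ] circ [432. 394.] 16
tape [283. 276.] 0.88 [436.8 113.7] circ [285. 299.] 52
lid? 451 378 [584.9  42.5] r mm 16.0 fill 0.33
lid? 285 308 [441.7  95. ] r mm 40.4 fill 0.25
lid? 318 221 [462.7 168.1] r mm 17.8 fill 0.26
lid? 334 185 [472.3 195.9] r mm 10.7 fill 0.46
lid? 458 36 [545.8 300.8] r mm 106.1 fill 0.1
```

View pics/w4.png

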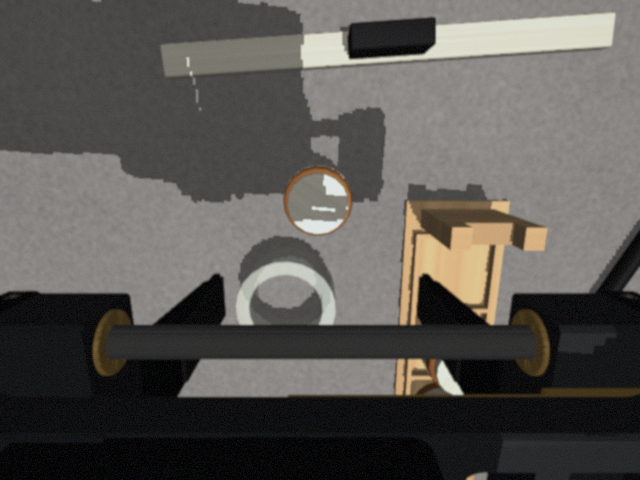

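Pot C's lid is at (318,203). The bar is visible at the top, with ends at (163,60) and (614,30) and its grip at (392,38).

Run:
```python
from h import *
im,K,T=snap('wrist')
P=ray(K,T,(318.5,203),52); print(P)
print('bar ends',ray(K,T,(163,60),12),ray(K,T,(614,30),12))
plan((P[0],P[1],70,.079),(P[0],P[1],24,.079))
```

```text
[461.70687763 180.85104961  52.        ]
bar ends [332.32841313 277.34822523  12.        ] [677.30946202 325.37843356  12.        ]
now [466.1 149.3 164.2] [3.141 0.    0.078] t 17.67 open 1.0 F [ 0.8 -0.4 -0.7]
[-0.006, -0.106, 0.314] [0.0, 0.0, -0.001] rows 2.4 0.0
[-0.006, -0.106, 0.467] [0.0, 0.0, -0.001] rows 3.4 0.0
```

>>> send_rows(moves=[[[-0.012,-0.106,0,0,0,0],[-0.012,-0.106,0.1,0,0,0],[-0.012,-0.106,0.2,0,0,0],[-0.012,-0.106,0.3,0,0,0],[-0.012,-0.106,0.4,0,0,0],[-0.012,-0.106,0.45,0,0,0],[-0.012,-0.106,0.466,0,0,0],[-0.012,-0.106,0.466,0,0,0],[-0.012,-0.106,0.466,0,0,0]]])

```text
t: 18.42
eef_pos: [459.8, 181.1, 25.1]
tcp_rot: [3.142, -0.0, 0.079]
ft_force: [-0.3, 0.2, 0.2]
opening: 0.998
```

>>> send_rows(moves=[[[0,0,0,0,0,0],[0,0,0,0,0,0],[0,0,0,0,0,0],[0,0,0,0,0,0],[0,0,0,0,0,0],[0,0,0,0,0,0],[0,0,0,0,0,0],[0,0,0,0,0,0],[0,0,-0.1,0,0,0],[0,0,-0.2,0,0,0],[0,0,-0.37,0,0,0],[0,0,-0.37,0,0,0]]], grip=1)

```text
t: 19.42
eef_pos: [460.6, 181.7, 140.3]
tcp_rot: [-3.141, -0.005, 0.079]
ft_force: [1.3, -0.1, -0.8]
opening: 0.562
```

```bash
python3 -c "
from h import *
plan((586.7,121.5,135,.079),(586.7,121.5,35,.079))"
```

```text
now [460.6 181.7 140.3] [-3.141 -0.005  0.079] t 19.42 open 0.562 F [ 1.3 -0.1 -0.8]
[0.403, 0.233, 0.02] [-0.001, -0.003, 0.0] rows 3.4 0.0
[0.401, 0.234, 0.353] [-0.001, -0.003, 0.0] rows 4.2 0.0
```

>>> send_rows(moves=[[[0.405,0.233,0,0,0,0],[0.405,0.233,0,0,0,0],[0.405,0.233,0,0,0,0],[0.405,0.233,0,0,0,0],[0.405,0.233,0,0,0,0],[0.405,0.233,0.1,0,0,0],[0.405,0.233,0.2,0,0,0],[0.405,0.233,0.28,0,0,0],[0.405,0.233,0.33,0,0,0],[0.405,0.233,0.345,0,0,0],[0.405,0.233,0.345,0,0,0],[0.405,0.233,0.345,0,0,0]]])

```text
t: 20.42
eef_pos: [585.5, 121.5, 32.2]
tcp_rot: [3.142, 0.001, 0.08]
ft_force: [-0.3, 0.1, -1.3]
opening: 0.564
```

```bash
python3 -c "
from h import *
plan((586.7,121.5,31,.079))"
```

```text
now [585.5 121.5  32.2] [3.142e+00 1.000e-03 8.000e-02] t 20.42 open 0.564 F [-0.3  0.1 -1.3]
[0.004, 0.0, 0.004] [0.0, 0.0, 0.0] rows 0.0 0.0
```

>>> send_rows(moves=[[[0.003,0,0.004,0,0,0],[0.003,0,0.004,0,0,0]]])

```text
t: 20.58
eef_pos: [587.1, 121.5, 31.4]
tcp_rot: [3.142, -0.001, 0.079]
ft_force: [-1.5, -0.6, -2.1]
opening: 0.566
```

>>> send_rows(moves=[[[0,0,0,0,0,0],[0,0,0,0,0,0],[0,0,0,0,0,0],[0,0,0,0,0,0],[0,0,-0.1,0,0,0],[0,0,-0.25,0,0,0],[0,0,-0.4,0,0,0],[0,0,-0.55,0,0,0],[0,0,-0.65,0,0,0],[0,0,-0.65,0,0,0]]], grip=-1)

```text
t: 21.42
eef_pos: [589.3, 121.6, 234.1]
tcp_rot: [-3.141, -0.012, 0.079]
ft_force: [-0.3, -0.6, 0.5]
opening: 1.003
```

>>> send_rows(moves=[[[-0.18,-0.5,0,0,0,0.96],[-0.18,-0.5,0,0,0,0.96],[-0.18,-0.5,0,0,0,0.96],[-0.18,-0.5,0,0,0,0.96],[-0.18,-0.5,0,0,0,0.96],[-0.18,-0.5,0,0,0,0.96],[-0.18,-0.5,0,0,0,0.96],[-0.18,-0.5,0,0,0,0.96],[-0.18,-0.5,0,0,0,0.96],[-0.18,-0.5,0,0,0,0.96],[-0.18,-0.5,0,0,0,0.96],[-0.18,-0.5,0,0,0,0.96]]])

```text
t: 22.42
eef_pos: [521.1, 266.5, 225.8]
tcp_rot: [-3.142, -0.0, -1.398]
ft_force: [0.1, -0.0, 0.2]
opening: 1.0
```

>>> send_rows(moves=[[[0,0,0,0,0,0.01],[0,0,0,0,0,0.01],[0,0,0,0,0,0.01]]])

```text
t: 22.67
eef_pos: [521.1, 266.6, 225.9]
tcp_rot: [3.142, -0.0, -1.404]
ft_force: [-0.1, 0.6, -0.3]
opening: 1.003
```

Run:
```python
from h import *
im,K,T=snap('wrist','w5.png'); plan()
for d in env.outline_of('wrist','bar'): print(np.round(d['xy']),round(d['confidence'],2),ray(K,T,d['xy'],20).round(1)[:2], [ray(K,T,p,12).round(1)[:2].tolist() for p in cv2.boxPoints(cv2.minAreaRect(np.argwhere(d['region'])[:,::-1].astype(np.float32)))])
a=im
im,K,T=snap('top'); b=np.vstack([im[170:290,120:380]])
o=np.zeros((600,640,3),np.uint8); o[:300,:]=cv2.resize(b,(640,300),interpolation=cv2.INTER_CUBIC); o[300:,:]=a[0:300]; cv2.imwrite('pics/j5.png',o[:,:,::-1])
```

```text
now [521.2 266.6 225.9] [ 3.142 -0.    -1.404] t 22.72 open 0.998 F [-0.2 -0.2  0.4]
[286. 182.] 0.82 [552.3 307.9] [[674.6, 339.1], [678.6, 315.4], [333.2, 262.7], [328.2, 292.4]]
[523.  18.] 0.33 [730.9 120.3] [[740.6, 158.8], [756.9, 151.2], [730.8, 80.4], [713.8, 87.4]]
```

View pics/j5.png

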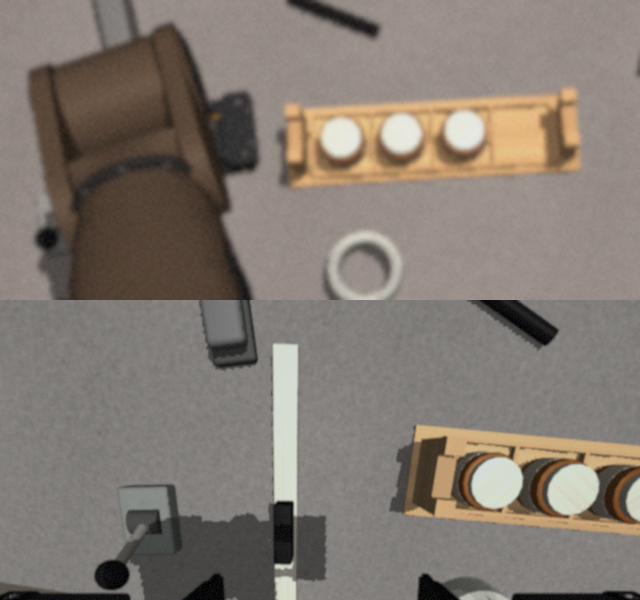

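All three pots are upright in cells, and none are left on the bench. The bar lies with its grip at about (284,232) in the wrist view, and the switch base and ball show at (148,220) and (112,275).

Run:
```python
from h import *
im,K,T=snap('wrist')
g=im[:300,250:320].max(2); ys,xs=np.where(g[190:290]<45); print('dark u',xs.min()+250,xs.max()+250,'v',ys.min()+190,ys.max()+190)
print('grip',ray(K,T,(283.5,232),42).round(1))
print('base corners z25',[ray(K,T,p,25).round(1)[:2].tolist() for p in [(118,187),(173,185),(180,252),(126,255)]])
print('ball z92',ray(K,T,(112,275),92).round(1))
plan((503.7,302.4,100,-1.428),(503.7,302.4,25,-1.428))
cv2.imwrite('pics/g5.png',cv2.resize(im[150:300,80:330][:,:,::-1],None,fx=3,fy=3,interpolation=cv2.INTER_CUBIC))
```

```text
dark u 273 292 v 202 262
grip [507.4 301.5  42. ]
base corners z25 [[521.4, 468.6], [532.2, 415.7], [465.2, 404.2], [452.9, 458.6]]
ball z92 [458.4 436.7  92. ]
now [521.2 266.6 226. ] [-3.142 -0.    -1.406] t 22.87 open 1.0 F [-0.2 -0.2 -0. ]
[-0.127, 0.038, 0.42] [-0.0, -0.0, 0.014] rows 3.2 0.2
[-0.127, 0.038, 0.67] [-0.0, -0.0, 0.014] rows 4.9 0.2
```

View pics/g5.png

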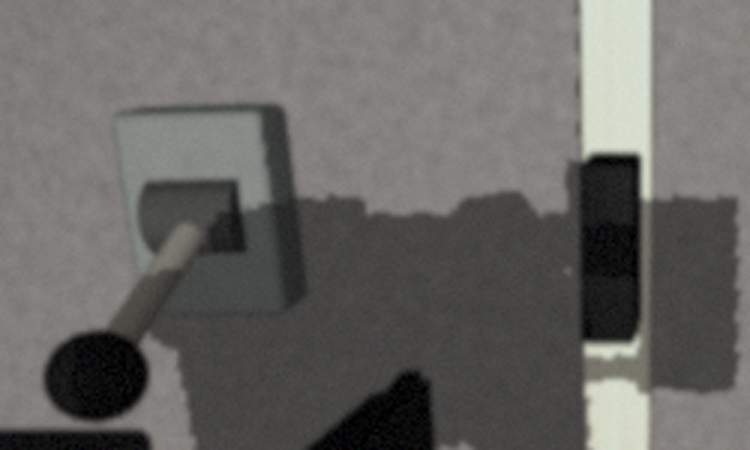

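>>> send_rows(moves=[[[-0.126,0.042,0.2,0,0,0.014],[-0.126,0.042,0.3,0,0,0.014],[-0.126,0.042,0.42,0,0,0.014],[-0.126,0.042,0.5,0,0,0.014],[-0.126,0.042,0.58,0,0,0.014],[-0.126,0.042,0.64,0,0,0.014],[-0.126,0.042,0.668,0,0,0.014],[-0.126,0.042,0.668,0,0,0.014],[-0.126,0.042,0.668,0,0,0.014],[-0.126,0.042,0.668,0,0,0.014]]])

```text
t: 23.7
eef_pos: [503.2, 302.1, 26.9]
tcp_rot: [-3.14, 0.0, -1.429]
ft_force: [-0.3, 0.3, -0.3]
opening: 1.001
```

>>> send_rows(moves=[[[0,0,0,0,0,0],[0,0,0,0,0,0],[0,0,0,0,0,0],[0,0,0,0,0,0],[0,0,0,0,0,0],[0,0,0,0,0,0],[0,0,0,0,0,0],[0,0,0,0,0,0],[0,0,0,0,0,0],[0,0,0,0,0,0],[0,0,0,0,0,0],[0,0,0,0,0,0]]], grip=1)

```text
t: 24.7
eef_pos: [502.6, 301.8, 25.6]
tcp_rot: [3.142, -0.0, -1.43]
ft_force: [-0.9, 0.5, 0.6]
opening: 0.215
```

>>> send_rows(moves=[[[0,0,-0.08,0,0,0],[0,0,-0.2,0,0,0],[0,0,-0.35,0,0,0],[0,0,-0.48,0,0,0],[0,0,-0.6,0,0,0],[0,0,-0.6,0,0,0]]])

```text
t: 25.2
eef_pos: [504.6, 302.8, 212.7]
tcp_rot: [-3.132, 0.003, -1.43]
ft_force: [0.3, -0.2, -2.5]
opening: 0.187
```

Run:
```python
from h import *
im,K,T=snap('wrist','w6.png'); s=env.state()
for d in env.outline_of('wrist','bar'): 
    z=s['eef_pos'][2]-13; print(np.round(d['xy']),round(d['confidence'],2),z, [ray(K,T,p,z).round(1)[:2].tolist() for p in cv2.boxPoints(cv2.minAreaRect(np.argwhere(d['region'])[:,::-1].astype(np.float32)))])
plan((595,16.8,200,.079))
```

```text
[318. 167.] 0.65 196.0708858059014 [[439.5, 310.9], [633.6, 334.8], [636.9, 311.3], [443.9, 280.5]]
now [502.6 301.8 206.5] [-3.14  0.   -1.43] t 25.3 open 0.189 F [ 0.3 -0.9 -4. ]
[0.984, -0.171, 0.022] [-0.001, -0.001, -0.96] rows 7.2 12.1
```

View pics/w6.png

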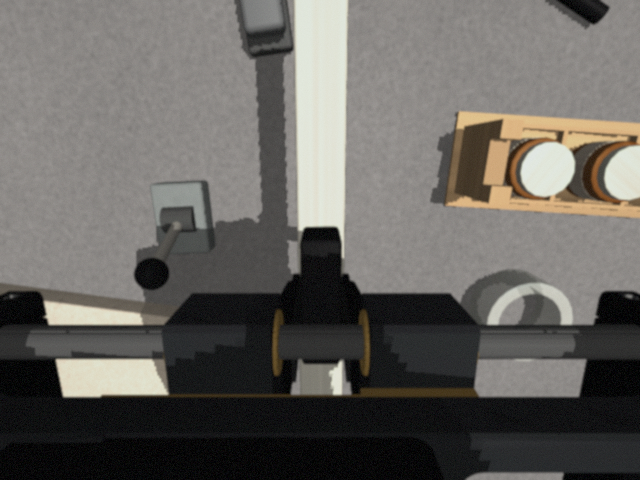

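The bar is held at the middle of its grip. I'll carry and turn it over the cradle.

>>> send_rows(moves=[[[0.08,-0.014,0.02,0,0,-0.078],[0.16,-0.028,0.02,0,0,-0.156],[0.24,-0.042,0.02,0,0,-0.234],[0.33,-0.057,0.02,0,0,-0.312],[0.41,-0.071,0.02,0,0,-0.39],[0.49,-0.085,0.02,0,0,-0.468],[0.57,-0.1,0.02,0,0,-0.546],[0.65,-0.114,0.02,0,0,-0.624],[0.74,-0.128,0.02,0,0,-0.702],[0.82,-0.142,0.02,0,0,-0.78],[0.9,-0.156,0.02,0,0,-0.858],[0.95,-0.165,0.02,0,0,-0.92]]])

```text
t: 26.3
eef_pos: [591.4, 24.5, 197.2]
tcp_rot: [3.142, 0.004, 0.021]
ft_force: [0.2, -0.3, -1.8]
opening: 0.188
```

```bash
python3 -c "
from h import *
plan((595,15,200,.079),(595,15,140,.079),(595,15,94,.079))"
```

```text
now [591.4  24.5 197.2] [3.142 0.004 0.021] t 26.3 open 0.188 F [ 0.2 -0.3 -1.8]
[0.011, 0.032, -0.009] [-0.0, 0.002, -0.037] rows 0.3 0.5
[0.012, 0.032, 0.191] [-0.0, 0.002, -0.037] rows 1.4 0.5
[0.013, 0.032, 0.344] [-0.0, 0.002, -0.037] rows 2.5 0.5
```

>>> send_rows(moves=[[[0.012,0.032,0,0,0,-0.037],[0.012,0.032,0.06,0,0,-0.037],[0.012,0.032,0.13,0,0,-0.037],[0.012,0.032,0.2,0,0,-0.037],[0.012,0.032,0.225,0,0,-0.037],[0.012,0.032,0.225,0,0,-0.037],[0.012,0.032,0.225,0,0,-0.037],[0.012,0.032,0.225,0,0,-0.037]]])

```text
t: 26.97
eef_pos: [595.8, 17.1, 132.7]
tcp_rot: [3.141, -0.001, 0.074]
ft_force: [-0.5, 0.6, -2.3]
opening: 0.188
```

Run:
```python
from h import *
im,K,T=snap('wrist'); plan((595,15,95,.079))
a=im[:300]
im2,K2,T2=snap('scene'); b=im2[200:330,240:440]
o=np.zeros((600,640,3),np.uint8); o[:300]=a; o[300:,:462]=cv2.resize(b,(462,300),interpolation=cv2.INTER_CUBIC)
cv2.imwrite('pics/j7.png',o[:,:,::-1])
```

```text
now [595.8  17.1 133. ] [ 3.141e+00 -1.000e-03  7.400e-02] t 27.02 open 0.189 F [ 0.1 -0.1 -1.9]
[-0.003, 0.007, 0.127] [0.0, -0.001, -0.003] rows 0.9 0.0
```

View pics/j7.png

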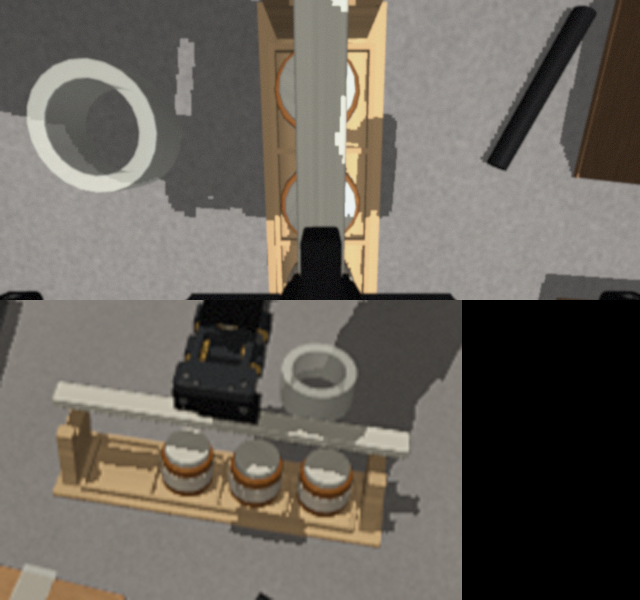

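The bar is level above the cradle, over the notches, with all three pots upright beneath it. I'll check its lengthwise centring numerically, then lower it.

Run:
```python
from h import *
im,K,T=snap('scene')
A,B=ray(K,T,(264.7,238),119),ray(K,T,(416.6,260.6),119); print(A,B,(A+B)/2,np.linalg.norm(A-B))
im,K,T=snap('wrist'); s=env.state()
z=s['eef_pos'][2]+17; print('grip far top edge',ray(K,T,(322,252),z),'low',ray(K,T,(322,228),z-30)); plan((595,16,96,.079))
```

```text
[ 611.00848794 -150.35034442  119.        ] [584.30813272 193.22498545 119.        ] [597.65831033  21.43732052 119.        ] 344.6112538223614
grip far top edge [593.76020664  47.29180668 149.99829051] low [593.62998321  50.93193779 119.99829051]
now [595.7  17.1 133. ] [ 3.141e+00 -1.000e-03  7.400e-02] t 27.17 open 0.189 F [-0.3 -0.7 -2.4]
[-0.003, 0.003, 0.123] [0.0, -0.001, -0.003] rows 0.9 0.0
```

>>> send_rows(moves=[[[-0.003,0.007,0.02,0,0,-0.003],[-0.003,0.007,0.05,0,0,-0.003],[-0.003,0.007,0.08,0,0,-0.003],[-0.003,0.007,0.1,0,0,-0.003],[-0.003,0.007,0.115,0,0,-0.003],[-0.003,0.007,0.125,0,0,-0.003],[-0.003,0.007,0.125,0,0,-0.003]]])

```text
t: 27.75
eef_pos: [594.3, 14.8, 96.5]
tcp_rot: [3.141, 0.0, 0.079]
ft_force: [-10.9, -1.8, 26.3]
opening: 0.186
```

Run:
```python
from h import *
plan((595,15,94,.079))
im2,K2,T2=snap('scene'); b=im2[210:320,250:430]
cv2.imwrite('pics/s8.png',cv2.resize(b,None,fx=4,fy=4,interpolation=cv2.INTER_CUBIC)[:,:,::-1])
```

```text
now [594.3  14.8  96.5] [3.141 0.    0.079] t 27.75 open 0.186 F [-10.9  -1.8  26.3]
[0.002, -0.001, 0.008] [0.0, 0.0, -0.0] rows 0.1 0.0
```

View pics/s8.png

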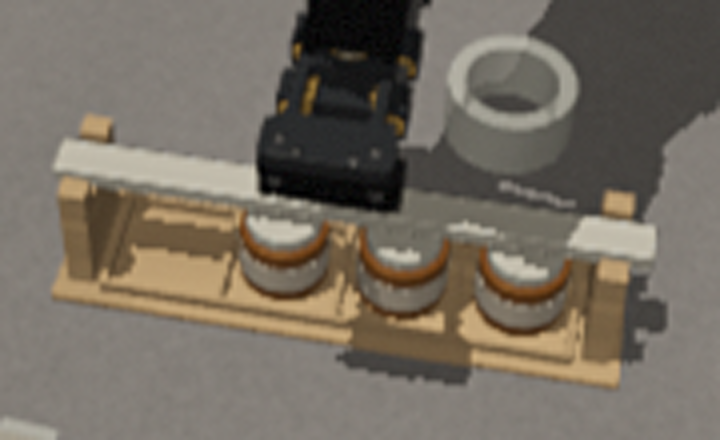

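The bar is down between the cheeks at both posts, with light contact of 26 N. I'll release it, retreat and check.

>>> send_rows(moves=[[[0,0,-0.004,0,0,0],[0,0,-0.004,0,0,0]]])

```text
t: 27.97
eef_pos: [594.6, 14.8, 96.6]
tcp_rot: [3.141, -0.0, 0.078]
ft_force: [-4.8, -0.5, 12.4]
opening: 0.188
```

>>> send_rows(moves=[[[0,0,0,0,0,0],[0,0,0,0,0,0],[0,0,0,0,0,0],[0,0,0,0,0,0],[0,0,0,0,0,0],[0,0,0,0,0,0],[0,0,-0.1,0,0,0],[0,0,-0.25,0,0,0],[0,0,-0.4,0,0,0],[0,0,-0.55,0,0,0],[0,0,-0.55,0,0,0],[0,0,-0.55,0,0,0]]], grip=-1)

```text
t: 28.97
eef_pos: [595.7, 14.9, 264.4]
tcp_rot: [3.14, -0.006, 0.078]
ft_force: [-0.3, -0.5, -0.3]
opening: 0.964
```

Run:
```python
from h import *
im,K,T=snap('wrist'); plan((380,330,200,.16))
a=im[:300]
im2,K2,T2=snap('scene'); b=im2[210:320,250:430]
for d in env.outline_of('scene','bar')[:1]: print([ray(K2,T2,p,80).round(1)[:2].tolist() for p in cv2.boxPoints(cv2.minAreaRect(np.argwhere(d['region'])[:,::-1].astype(np.float32)))])
o=np.zeros((600,640,3),np.uint8); o[:300]=a; o[300:,:491]=cv2.resize(b,(491,300),interpolation=cv2.INTER_CUBIC)
cv2.imwrite('pics/j9.png',o[:,:,::-1])
```

```text
now [594.9  14.9 261.8] [ 3.141e+00 -2.000e-03  7.800e-02] t 29.02 open 0.982 F [ 0.2 -0.8 -0.4]
[-0.632, -1.103, 0.204] [0.0, -0.002, -0.052] rows 9.3 0.7
[[628.1, -153.0], [568.3, -167.8], [543.7, 192.0], [602.0, 192.5]]
```

View pics/j9.png

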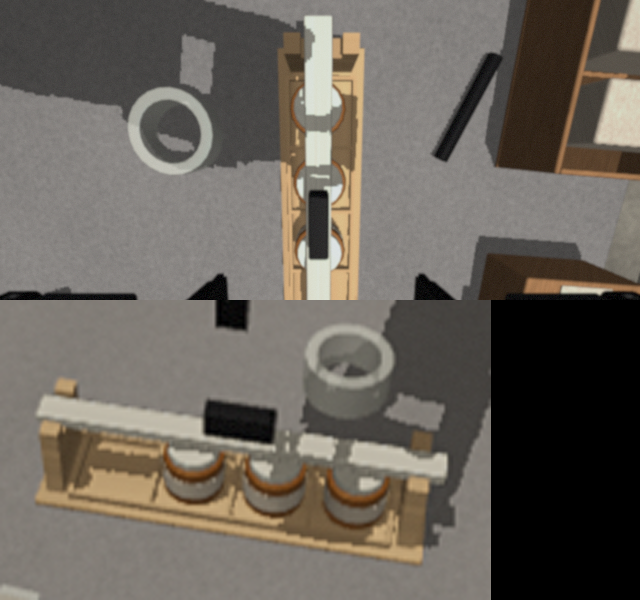

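The bar is seated, with the cheeks standing just above it at both posts, the grip up and the ends about equal. The pots are upright under it. Next is the switch.

>>> send_rows(moves=[[[-0.5,-0.95,0.05,0,0,-0.052],[-0.5,-0.95,0.05,0,0,-0.052],[-0.5,-0.95,0.05,0,0,-0.052],[-0.5,-0.95,0.05,0,0,-0.052],[-0.5,-0.95,0.05,0,0,-0.052],[-0.5,-0.95,0.05,0,0,-0.052],[-0.5,-0.95,0.05,0,0,-0.052],[-0.5,-0.95,0.05,0,0,-0.052],[-0.5,-0.95,0.05,0,0,-0.052],[-0.5,-0.95,0.05,0,0,-0.052],[-0.5,-0.95,0.05,0,0,-0.052]]], grip=1)

```text
t: 30.03
eef_pos: [422.8, 287.0, 244.6]
tcp_rot: [3.141, 0.002, 0.161]
ft_force: [-0.2, -0.3, 1.0]
opening: 0.285
```

Run:
```python
from h import *
im,K,T=snap('wrist','w10.png'); plan()
for d in env.look_for('wrist','switch_tip'): print('tip',np.round(d['xy']),round(d['confidence'],2),ray(K,T,d['xy'],92).round(1))
for d in env.outline_of('wrist','switch_base'):
    pts=cv2.boxPoints(cv2.minAreaRect(np.argwhere(d['region'])[:,::-1].astype(np.float32))); print('base',np.round(d['xy']),round(d['confidence'],2),ray(K,T,d['xy'],20).round(1),pts.round().tolist(),[ray(K,T,p,20).round(1)[:2].tolist() for p in pts])
```

```text
now [423.2 286.6 244.9] [3.141e+00 1.000e-03 1.590e-01] t 30.08 open 0.242 F [-0.4  0.6  0.5]
tip [404.  61.] 0.88 [464.1 433.1  92. ]
base [415.  76.] 0.67 [490.1 439.1  20. ] [[378.0, 40.0], [454.0, 40.0], [454.0, 105.0], [378.0, 105.0]] [[448.4, 463.9], [519.4, 475.4], [533.9, 419.0], [459.9, 407.1]]
```

View pics/w10.png

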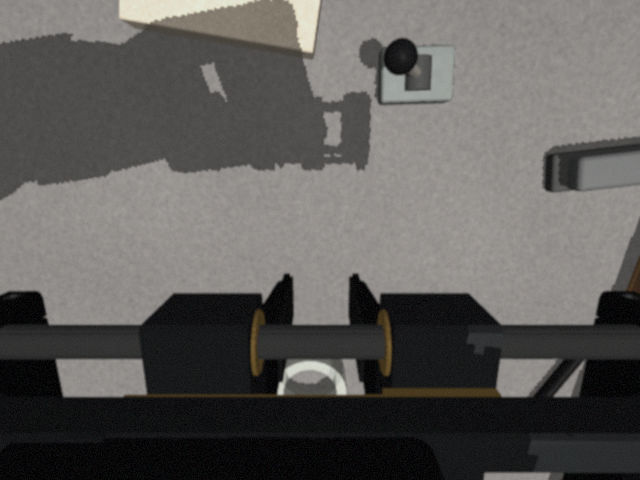

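The switch ball is at (401,57), leaning towards the robot over the block at (417,74). That puts the ball near (460,436) with a push yaw of about 0.16.

```bash
python3 -c "
from h import *
plan((404,428,200,.16),(404,428,82,.16))"
```

```text
now [423.4 286.4 245.3] [3.141e+00 1.000e-03 1.580e-01] t 30.18 open 0.16 F [-0.1  0.6 -0.3]
[0.011, -0.476, 0.151] [0.0, 0.0, -0.001] rows 3.6 0.0
[0.011, -0.477, 0.544] [0.0, 0.0, -0.001] rows 5.2 0.0
```

>>> send_rows(moves=[[[0.011,-0.476,0.15,0,0,0],[0.011,-0.476,0.15,0,0,0],[0.011,-0.476,0.15,0,0,0],[0.011,-0.476,0.15,0,0,0],[0.011,-0.476,0.15,0,0,0],[0.011,-0.476,0.25,0,0,0],[0.011,-0.476,0.35,0,0,0],[0.011,-0.476,0.45,0,0,0],[0.011,-0.476,0.544,0,0,0],[0.011,-0.476,0.544,0,0,0],[0.011,-0.476,0.544,0,0,0]]])

```text
t: 31.1
eef_pos: [403.9, 427.7, 82.2]
tcp_rot: [3.14, 0.002, 0.159]
ft_force: [-0.4, 0.2, -0.1]
opening: 0.003
```

>>> send_rows(moves=[[[0.04,0,0,0,0,0],[0.08,0,0,0,0,0],[0.12,0,0,0,0,0],[0.16,0,0,0,0,0],[0.2,0,0,0,0,0],[0.24,0,0,0,0,0],[0.27,0,0,0,0,0],[0.3,0,0,0,0,0],[0.32,0,0,0,0,0],[0.32,0,0,0,0,0],[0.32,0,0,0,0,0]]])

```text
t: 32.02
eef_pos: [498.4, 444.0, 82.7]
tcp_rot: [3.142, -0.0, 0.16]
ft_force: [-0.6, 0.7, -0.9]
opening: 0.006
```

Run:
```python
from h import *
plan((504,443,82,.16))
im,K,T=snap('scene'); im2,K2,T2=snap('top')
b=cv2.resize(im[210:320,450:590],(560,440),interpolation=cv2.INTER_CUBIC); cv2.imwrite('pics/s11.png',b[:,:,::-1])
```

```text
now [498.4 444.   82.7] [ 3.142 -0.     0.16 ] t 32.02 open 0.006 F [-0.6  0.7 -0.9]
[0.018, 0.006, 0.002] [0.0, -0.0, -0.0] rows 0.1 0.0
```

No pictures are left, so I'll push on gently until the stop shows in the force.

>>> send_rows(moves=[[[0.01,0,0,0,0,0],[0.018,0,0,0,0,0],[0.018,0,0,0,0,0]]])

```text
t: 32.37
eef_pos: [503.7, 445.1, 82.6]
tcp_rot: [3.142, -0.0, 0.16]
ft_force: [-1.0, 0.5, 0.9]
opening: -0.0
```

>>> send_rows(moves=[[[0.01,0,0,0,0,0],[0.01,0,0,0,0,0],[0.01,0,0,0,0,0]]])

```text
t: 32.62
eef_pos: [506.6, 445.5, 82.6]
tcp_rot: [3.142, -0.0, 0.16]
ft_force: [0.3, -0.1, 0.2]
opening: 0.005
```

>>> send_rows(moves=[[[0.01,0,0,0,0,0],[0.01,0,0,0,0,0],[0.01,0,0,0,0,0]]])

```text
t: 32.87
eef_pos: [508.4, 445.7, 82.5]
tcp_rot: [3.141, 0.003, 0.16]
ft_force: [-6.9, -1.2, 2.7]
opening: 0.005
```

>>> send_rows(moves=[[[0.008,0,0,0,0,0],[0.008,0,0,0,0,0],[0.008,0,0,0,0,0]]])

```text
t: 33.12
eef_pos: [508.7, 445.8, 82.4]
tcp_rot: [3.14, 0.007, 0.16]
ft_force: [-16.6, -3.1, 8.3]
opening: 0.003
```

>>> send_rows(moves=[[[-0.06,0,0,0,0,0],[-0.15,0,0,0,0,0],[-0.25,0,0,0,0,0],[-0.25,0,-0.1,0,0,0],[-0.25,0.0,-0.25,0,0,0],[-0.25,0.0,-0.4,0,0,0],[-0.25,0.35,-0.4,0,0,0],[-0.25,0.35,-0.4,0,0,0],[-0.25,0.35,-0.4,0,0,0],[-0.25,0.35,-0.4,0,0,0],[-0.25,0.35,-0.4,0,0,0],[-0.25,0.35,-0.4,0,0,0]]])

```text
t: 34.12
eef_pos: [454.7, 331.1, 202.8]
tcp_rot: [-3.141, -0.001, 0.16]
ft_force: [0.2, 0.2, -0.8]
opening: 0.005
```

Run:
```python
from h import *
plan()
base=np.array([491,441]); u=np.array([np.cos(.16),np.sin(.16)])
for c in ['scene','wrist','top']:
    im,K,T=snap(c)
    for q in [0,.8,.9,1.]:
        P=np.append(base+80*np.sin(q-.5)*u,22+80*np.cos(q-.5)); print(c,'pred q',q,proj(K,T,P).round(1))
    for d in env.look_for(c,'switch_tip'): print('tip',np.round(d['xy'],1),round(d['confidence'],2))
    g=im.max(2).astype(int); P=np.append(base+38*u,92); x,y=proj(K,T,P).astype(int)
    if 20<x<620 and 20<y<460:
        w=g[y-20:y+21,x-20:x+21]; ys,xs=np.where(w<40); print('dark centroid',xs.mean()+x-20,ys.mean()+y-20,len(xs))
    if c!='wrist':
        for n,z in [('pot0',45),('bar',80),('carton',20)]:
            for d in env.look_for(c,n): print(n,np.round(d['xy']),round(d['confidence'],2),ray(K,T,d['xy'],z).round())
```

```text
now [454.7 331.1 202.8] [-3.141e+00 -1.000e-03  1.600e-01] t 34.12 open 0.005 F [ 0.2  0.2 -0.8]
scene pred q 0 [524.9 248. ]
scene pred q 0.8 [531.6 266.8]
scene pred q 0.9 [531.9 270.2]
scene pred q 1.0 [532.1 273.7]
tip [355.1 332.8] 0.63
tip [380.6 278.9] 0.62
tip [530.4 277.3] 0.49
dark centroid 529.1538461538462 273.71153846153845 104
pot0 [378. 284.] 0.84 [614. 121.  45.]
pot0 [349. 277.] 0.67 [611.  51.  45.]
pot0 [322. 271.] 0.58 [610. -14.  45.]
bar [340. 259.] 0.55 [592.  24.  80.]
bar [324. 283.] 0.5 [669.   6.  80.]
bar [527. 274.] 0.43 [520. 441.  80.]
carton [126. 266.] 0.76 [ 705. -485.   20.]
carton [204. 217.] 0.7 [ 498. -376.   20.]
carton [298. 186.] 0.56 [ 304. -171.   20.]
wrist pred q 0 [343.5 102.3]
wrist pred q 0.8 [435.5 101.2]
wrist pred q 0.9 [445.3 101.8]
wrist pred q 1.0 [454.  102.4]
tip [449.7 106.6] 0.68
dark centroid 454.0980207351555 101.32799245994345 1061
top pred q 0 [137.6 267.9]
top pred q 0.8 [134.8 245. ]
top pred q 0.9 [134.9 242.5]
top pred q 1.0 [135.  240.1]
tip [265.4 271.5] 0.62
dark centroid 116.0 260.0 1
pot0 [307. 227.] 0.61 [585. -17.  45.]
pot0 [282. 229.] 0.47 [576.  52.  45.]
bar [293. 222.] 0.6 [590.  21.  80.]
carton [362. 335.] 0.59 [ 286. -174.   20.]
carton [431. 264.] 0.57 [ 490. -371.   20.]
carton [473. 197.] 0.56 [ 686. -497.   20.]
carton [432. 256.] 0.18 [ 511. -373.   20.]
```

Run:
```python
from h import *
im,K,T=snap('scene')
c,s=np.cos(.079),np.sin(.079)
for z,dz in [(80,'seated'),(96,'on cheeks')]:
  for y in (-175,175):
    print(dz,y,[proj(K,T,[595+c*x-s*y,17+s*x+c*y,z]).round(1).tolist() for x in (-12,12)])
g=im.min(2)
for name,x0,x1,y0,y1 in [('L',256,275,232,262),('R',400,422,250,285)]:
    print(name); print('\n'.join(' '.join('%3d'%v for v in r) for r in g[y0:y1:2,x0:x1:2]))
```

```text
seated -175 [[265.0, 244.3], [262.2, 251.8]]
seated 175 [[413.4, 266.5], [412.9, 274.6]]
on cheeks -175 [[264.4, 239.7], [261.6, 247.2]]
on cheeks 175 [[414.5, 262.0], [414.0, 270.1]]
L
118 118 116 118 118 116 119 118 114 117
120 120 120 118 116 117 116 117 118 119
118 118 117 120 118 117 117 115 117 118
120 118 117 118 117 117 118 119 116 118
118 119 118 116 116 116 116 118 113 113
116 117 116 116 118 115 117 109 109 114
116 118 118 117 113 128 121  85  65  68
115 118 115 115 121 173 171 176 162 147
114 115 115 113 137 170 169 170 170 170
116 117 116 117 166 169 168 168 166 168
119 117 118 119 149 145 157 172 174 170
115 116 117 119 104 107 107 108 104 120
117 114 117 117 118 112 114 114  74  82
115 118 119 116 108 107 114 113  47  42
120 119 116 119  89  61  60  67  39  39
R
117 117 117 118 117 117 117 117 117 118 118
115 116 118 119 118 119 116 116 121 120 119
116 119 115 117 119 117 115 119 119 119 120
118 119 117 117 118 115 117 119 118 118 117
118 113 112 114 118 118 119 116 117 119 121
114 111 113 112 116 117 121 120 119 118 120
 98  92 103 109 117 116 117 117 119 117 119
112  67  70  64 108 113 116 118 117 119 120
175 177 180 164 156 150 145 117 116 117 119
169 169 170 172 172 173 175 111 117 117 117
170 170 169 170 170 169 171 119 120 119 118
160 177 177 172 172 171 170 118 119 119 117
106 107 104 124 147 153 146 118 118 118 117
108 113 110 111 100 106 101 120 117 117 117
116 116 113 111  96  90  91 119 119 118 119
 73  79  85  91  60  61 124 117 118 121 122
 65  66  65  65  61  64 121 119 119 117 120
 64  64  65  62  61 100  96  98 117 117 120
```

Both bar ends match the seated prediction in the scene image: rows 245 and 252 on the left, 266 and 274 on the right.

```bash
python3 -c "
from cell import env
print(env.job_done(), env.state()['t'])"
```

```text
the job is handed in; nothing more can be done
the job is handed in; nothing more can be done
```

I did all the steps in the order asked and handed the job in after about 34 s of robot time; the hand-in reports no verdict.

- **Carton:** The brown carton went from the cradle into the grey bin. The networks reported it in the bin in both fixed cameras.
- **Pots:** All three pots found on the bench stand upright in three adjacent cells. Grip force was fixed at 30 N, and I saw no force peaks on the pots. At the last check the scene camera reported all three pots. The top camera reported only two.
- **Bar:** It lies in both notches with its grip up. Both ends match the seated height in the scene image to about 1 px. It may sit about 3 mm off centre, towards the left (+y) post. Contact peaked at about 26 N when it was set down.
- **Switch:** I pushed it until the force at its stop rose to about 17 N. Afterwards the wrist and scene images both agreed with a lever angle of 1.0 rad. The top camera did not show the lever tip.

My last pixel check of the switch was by numbers only, because the 16-picture viewing limit was reached. When I handed in, the arm was standing clear of everything. I did not touch the tape, marker, cutter, or the blue and purple cartons.

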